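# Close a drop seeder: shutter sheet, then seed board over its pins

## Task

Make the drop seeder ready for sowing: lay the grey shutter sheet flat over the six cups, centred in the recess between the stand's end rails with its batten out beyond one long side, and let go of it. Then bring the seed board over it, slide it about on top until the pockets hidden in its underside drop over the two locating pins, and press it down against the spring plungers until it is fully home on the end rails. Finish while still holding the board pressed down with the gripper, do not let go, and leave the other things on the table where they are.

Things in the scene. Friction and masses are not known exactly. Their poses are not given: they have to be found in the camera images.
- stand: fixed wooden stand of the drop seeder on a 290 x 180 mm base board, six clear cups (2 rows of 3) inside. Origin: centre of its underside, on the table; x along its length, y across. Two long rails (y = 70 to 80 and -70 to -80 mm, tops 86 mm above the table) carry the sheet. Two end rails hold the pins and plungers. Same end for end and side for side
- stand_top (a point): point over the stand's centre at the height of the end rails' tops, 91 mm above the table; axes as stand. The end rails (x = 103 to 133 mm and -103 to -133 mm, 160 mm wide) rise 5 mm above the long rails, so the sheet lies in a recess 206 mm long between them
- pin_near (a point): tip of the upright locating pin in the end rail at x = -118 mm, y = 0 of the stand: steel, 8 mm thick, standing 14 mm above the rail (tip 105 mm above the table), its top 6 mm tapering to 3 mm
- pin_far (a point): tip of the like pin at x = +118 mm, y = 0 of the stand
- plungers_near (a joint): travel of the two spring plungers (12 mm thick, y = +-50 mm) in the -x end rail: 0 = 4 mm proud of the rail, 0.004 m = flush. The pair starts to move at 3.5 N and is flush at 7 N: the board's own weight does not push them in, it rests 4 mm above the rails; 8 to 12 N more, at the handle, presses it onto the rails
- plungers_far (a joint): the same for the pair in the +x end rail
- sheet: shutter sheet: grey plastic, 4 mm thick, 196 mm along its x, y from -105 to +90 mm, about 160 g, with an upright wooden batten along its -y edge. Starts flat on the table, batten up. Origin on its underside, z up; in place it lies over the stand's centre 86 mm above the table, x along the stand's x (either way round), batten outside one long rail
- sheet_grip (a point): middle of the batten, where to grip it: 99 mm along -y from the sheet's origin, 27 mm above its underside. The batten is 12 mm thick (y), 90 mm long (x) and stands from the sheet's upper face to 42 mm above the underside
- board: seed board: plywood 270 x 155 x 18 mm, 360 to 560 g, six 12 mm seed holes, steel bow handle on top. Starts flat on the table, handle up. Origin: centre of its underside; x along its length. Over the stand either way round, its origin is 105 mm above the table while on the pins' tips, 95 mm dropped on (resting on the plungers), 91 mm pressed home
- board_grip (a point): middle of the handle's bar, 56 mm above the board's underside: a straight bar along the board's x, 14 mm thick (y), 16 mm tall, 92 mm clear between its posts, 30 mm clear above the board
- pocket_round (a point): mouth of the round blind pocket in the board's underside, 118 mm along -x from its origin, 11 mm across, 15.5 mm deep; not visible from above. It takes either pin
- pocket_slot (a point): mouth of the blind slot in the underside, 118 mm along +x from the origin, 17 mm (x) by 11 mm (y), 15.5 mm deep; takes the other pin
- bottle: clear ribbed water bottle with a white cap, 86 mm across, 246 mm tall; loose, not part of the job, to be left where it is (origin: centre of its underside)
- tub: white open plastic tub, 120 mm across, 130 mm tall; loose, not part of the job, to be left where it is (origin: centre of its underside)
- cup_stack: stack of nested clear plastic cups, 60 mm across, 126 mm tall; loose, not part of the job, to be left where it is (origin: centre of its underside)
- carton: cardboard carton, 80 x 130 x 60 mm tall; loose, not part of the job, to be left where it is (origin: centre of its underside)
- dibber: wooden dibber lying down, 170 mm long, 25 mm thick (origin under its middle); loose, not part of the job, to be left where it is
- spare_cup: one clear plastic cup, 60 mm across, 70 mm tall; loose, not part of the job, to be left where it is (origin: centre of its underside)
- pellet: brown pressed peat disc, 36 mm across, 9 mm tall; loose, not part of the job, to be left where it is (origin: centre of its underside)

How it is judged:
On the way, in this order (a step that is already met when the one before it is completed fails the run):
1. the shutter sheet lies flat in the stand's recess over all six cups, let go, before the board goes on (z of sheet in the frame of stand between 0.083 and 0.0885 m and x of sheet in the frame of stand between -0.008 and 0.008 m and y of stand_top in the frame of sheet between -0.01 and 0.016 m and angle between the x axis of sheet and the x axis of stand, either way round below 0.06 rad and angle between sheet's own z axis and vertical below 0.03 rad and contact force between the fingers and sheet below 0.3 N and linear speed of sheet below 0.02 m/s), for 0.2 s.
2. the seed board has dropped over both pins (z of sheet in the frame of stand between 0.083 and 0.0885 m and x of sheet in the frame of stand between -0.008 and 0.008 m and y of stand_top in the frame of sheet between -0.01 and 0.016 m and angle between the x axis of sheet and the x axis of stand, either way round below 0.06 rad and angle between sheet's own z axis and vertical below 0.03 rad and horizontal distance between board and stand_top below 0.004 m and angle between the x axis of board and the x axis of stand, either way round below 0.03 rad and angle between board's own z axis and vertical below 0.035 rad and z of board in the frame of stand below 0.0975 m), for 0.2 s.
At the end, for the whole second after the job is handed in: Sheet flat in the recess (8 mm along, 16 mm outwards or 10 mm inwards across, 0.06 rad); board on both pins (4 mm, 0.03 rad), pressed to within 1.8 mm of the end rails with all plungers in over 2.5 mm; fingers still on the board with over 3 N, through the last second (z of sheet in the frame of stand between 0.083 and 0.0885 m and x of sheet in the frame of stand between -0.008 and 0.008 m and y of stand_top in the frame of sheet between -0.01 and 0.016 m and angle between the x axis of sheet and the x axis of stand, either way round below 0.06 rad and angle between sheet's own z axis and vertical below 0.03 rad and horizontal distance between board and stand_top below 0.004 m and angle between the x axis of board and the x axis of stand, either way round below 0.03 rad and angle between board's own z axis and vertical below 0.035 rad and z of board in the frame of stand between 0.088 and 0.0928 m and value of joint each of plungers_near, plungers_far above 0.0025 m and contact force between the fingers and board above 3 N and linear speed of board below 0.02 m/s); the arm keeps its last pose, push and grip.
It fails at once if a bystander was shifted by more than 30 mm or knocked over (distance of any of bottle, tub, cup_stack, carton, dibber, spare_cup, pellet from where it was at the start of the episode above 0.03 m or angle between any of bottle, tub, cup_stack, carton, spare_cup's own z axis and vertical above 0.5 rad).
It also fails if it takes over 67 s, if anything falls off the work surface, if the arm or the gripper's body presses on something with over 40 N, if the wrist force passes 120 N, or if a joint passes its speed limit or range.

## Robot

A 7-joint arm with a two-finger parallel gripper is mounted at the origin on the work surface. World frame = base frame: x ahead of the robot, y to its left, z up, the work surface at z = 0. Lengths are in m, angles in rad, forces in N, time in s.
With the tool pointing down it reaches from about 0.4 to 0.85 m from the base axis. Payload 4.5 kg.
Tool frame: the origin (TCP) lies midway between the tips of the shut fingers; the grasp point (between the pads) lies 19 mm behind it; z points along the fingers, y is the direction in which the jaws open and shut (so a half turn about z gives the same grasp; the last joint's range is limited). The gripper opens to 88 mm and grips with 3 to 60 N. Pads are 18 mm wide; open, the fingers measure 123 mm over their backs; the gripper's body (75 mm by 187 mm) begins 45 mm behind the grasp point.
Start: joints at [-1.219, 0.689, -0.195, 1.565, 0.157, 0.902, -0.215], TCP at [0.195, 0.594, 0.239] pointing down, gripper open.
Joint ranges: [-3.01, 3.01], [-0.46, 2.08], [-1.47, 1.51], [0.13, 2.56], [-1, 4.14], [0.04, 2.09], [-2.66, 2.66]. Speed limits (rad/s): [2.57, 2.57, 3.14, 3.14, 3.14, 3.14, 3.14].

## Interface

Orientations are given as a unit quaternion [x, y, z, w].
In Python, from plant import r gives the robot as it stands. The module is installed in compiled form; this text tells all that it offers.
- The arm moves only by the shell command python3 -m jog 'ROWS' [FORCE]. ROWS is JSON, a list of rows, each an object with "translation": the shift along the tool's x, y, z in units of 40 mm (1.0 is 40 mm), a list of three; "twist": the turn about the tool's z in units of 6 degrees (1.0 is 6 degrees); "claw": the opening in per cent of the stroke, from 0 (shut) to 100 (fully open). A call has 1 to 20 rows; each row shifts and turns the commanded pose from where the row before left it, along the tool's axes as they then stand; what a row does not reach is not made up. A row lasts 1/12 s, in which the tool goes at most 41.7 mm and 7.16 degrees, less where a joint would pass 70% of its speed; a pose out of reach is approached as far as the arm can. A call is refused whole if a number of a shift passes 1 or a number of a turn 1, either way. A call with a gripper value outside its range is refused whole. The fingers move at their own pace and stop on an object; FORCE is the grip in N (left out, the last holds). Time passes only in rows, so rows that do not move let the fingers close. It gives the time, the measured TCP pose, the force and the opening at its end, in the units of the state.
- r.get_state(): the state, without advancing time (a new reading comes with each control period).
- r.snapshot(name): name is "scene" or "top" or "wrist"; returns a dict with "img" (480x640x3 uint8, red, green, blue), "fx", "fy", "cx", "cy" (pixels), "origin" and "rotation" of the camera in the world; the wrist camera has in their place "T_tool_cam" (4x4, takes a point from camera to tool coordinates, whose origin is the TCP and whose axes are the flange's). Camera axes: x right, y up, looking along -z (the intrinsics and any distortion apply to the point x, -y, -z); pixel columns grow to the right and rows downward; lengths in m; the calibration is good to about 2 mm. A picture is of the moment at which its call begins: read the wrist's pose just before it. There is no depth.
- r.finish_job(): hands the job in, once; it reports no verdict.
Trained networks look in the newest picture that a camera, given by its name, has taken for a name from the list of things; names that differ only in an ending like _2 or _b are one class to them, and where a whole thing is asked for, a point or a joint stands for the part that bears it (a point fixed in the world has none). Each returns a list of dicts, best first, with "confidence" (0 to 1); they miss things now and then, are a little off and sometimes report something else, mostly with a low value. They report only what shows in the picture. A call takes as long as a camera call.
- r.spot_in(label, camera): "rect" ([left, top, right, bottom] in pixels, round what is visible of it).
- r.spot_point(label, camera): "location" ([row, column] in pixels: a listed point, or the origin of a listed thing).
The state is a dict: "clock": time; "q": joint angles; "qd": joint speeds; "joint_torque": joint torques, N m; "tool_pos": TCP position; "eef_rot": TCP orientation; "contact_force": force on the tool from outside, world axes, zero at the start; "moment": the same for the moment, N m; "opening": opening from 0.0 (shut) to 1.0 (fully open).
Only numpy, scipy, OpenCV 4.12 (cv2) and the standard library are available. Lean on these libraries where they do the work, as an engineer would, in place of code of your own. Each camera call takes 0.05 s, during which the arm holds its last target. There are 200 camera calls.

## Working session

There is one attempt and no reset: what is moved stays moved. The work goes in short steps, Python scripts to look and compute and a shell command to move; the robot and the scene stay as the last step left them, time stands still between calls to the robot, and variables do not carry over. Pictures are saved under pics/ and viewed, about 8 in all and at most 12, crops included, and the job is handed in when it is done.

```bash
mkdir -p pics; ls; cat > h.py <<'E'
import numpy as np, cv2
from scipy.spatial.transform import Rotation as R
from plant import r
def cam(s):
    st=r.get_state()
    if "T_tool_cam" in s:
        T=np.eye(4);T[:3,:3]=R.from_quat(st["eef_rot"]).as_matrix();T[:3,3]=st["tool_pos"]
        T=T@np.array(s["T_tool_cam"]);return T[:3,3],T[:3,:3]
    return np.array(s["origin"]),np.array(s["rotation"])
def ray(s,o,M,row,col,z):
    d=M@np.array([(col-s["cx"])/s["fx"],-(row-s["cy"])/s["fy"],-1.]);return o+d*(z-o[2])/d[2]
def proj(s,o,M,p):
    c=M.T@(np.array(p)-o);return (s["cy"]-s["fy"]*c[1]/-c[2], s["cx"]+s["fx"]*c[0]/-c[2])
def save(s,n,crop=None):
    im=s["img"]
    if crop: a,b,c,d=crop; im=im[b:d,a:c]
    cv2.imwrite("pics/"+n,cv2.cvtColor(np.ascontiguousarray(im),cv2.COLOR_RGB2BGR))
E
python3 - <<'E'
from h import *
np.set_printoptions(precision=3,suppress=True)
print(r.get_state())
Z=dict(stand_top=.091,pin_near=.105,pin_far=.105,sheet=0,sheet_grip=.027,board=0,board_grip=.056,bottle=0,tub=0,cup_stack=0,carton=0,dibber=0,spare_cup=0,pellet=0,stand=0,pocket_round=0,pocket_slot=0)
for c in ["top","scene"]:
    s=r.snapshot(c);o,M=cam(s);save(s,c+"0.png");print(c,o,M.tolist(),s["fx"],[k for k in s])
    for l in Z:
        for d in r.spot_point(l,c)[:2]:
            print(l,np.round(d["location"]),round(d["confidence"],2),ray(s,o,M,*d["location"],Z[l]))
print(r.get_state()["clock"])
E
```

```text
pics
{'clock': 0.0, 'q': array([-1.219,  0.69 , -0.195,  1.566,  0.157,  0.903, -0.215]), 'qd': array([ 0.   ,  0.001, -0.001,  0.001, -0.   ,  0.001,  0.   ]), 'joint_torque': array([  0.   , -52.755,  -1.267, -15.343,  -0.053,   0.006,   0.   ]), 'tool_pos': array([0.195, 0.593, 0.238]), 'eef_rot': array([ 0.158,  0.987, -0.001, -0.   ]), 'contact_force': array([-0.069, -0.138,  0.445]), 'moment': array([-0.004,  0.022, -0.006]), 'opening': 1.001551744933223}
top [0.404 0.004 1.055] [-0.06841886792208937, 0.05919565333905928, 0.711345898906802, -0.6969947957097639] 503.5166224182957 ['img', 'fx', 'fy', 'cx', 'cy', 'origin', 'rotation']Traceback (most recent call last):
  File "<stdin>", line 9, in <module>
  File "h.py", line 11, in ray
    d=M@np.array([(col-s["cx"])/s["fx"],-(row-s["cy"])/s["fy"],-1.]);return o+d*(z-o[2])/d[2]
      ~^~~~~~~~~~~~~~~~~~~~~~~~~~~~~~~~~~~~~~~~~~~~~~~~~~~~~~~~~~~~~
ValueError: matmul: Input operand 1 has a mismatch in its core dimension 0, with gufunc signature (n?,k),(k,m?)->(n?,m?) (size 3 is different from 4)
```

```bash
sed -i 's/np.array(s\["rotation"\])/R.from_quat(s["rotation"]).as_matrix()/' h.py
python3 - <<'E'
from h import *
np.set_printoptions(precision=3,suppress=True)
Z=dict(stand_top=.091,pin_near=.105,pin_far=.105,sheet=0,sheet_grip=.027,board=0,board_grip=.056,bottle=0,tub=0,cup_stack=0,carton=0,dibber=0,spare_cup=0,pellet=0,stand=0)
ims=[]
for c in ["top","scene"]:
    s=r.snapshot(c);o,M=cam(s);print(c,o,-M[:,2]);save(s,c+"0.png")
    for l in Z:
        for d in r.spot_point(l,c)[:2]:
            print(l,np.round(d["location"]),round(d["confidence"],2),ray(s,o,M,*d["location"],Z[l]))
print(r.get_state()["clock"])
E
```

```text
top [0.404 0.004 1.055] [ 0.18   0.011 -0.984]
stand_top [271. 350.] 0.8 [ 0.52  -0.042  0.091]
pin_far [210. 347.] 0.6 [ 0.637 -0.039  0.105]
sheet [279. 487.] 0.74 [ 0.508 -0.332  0.   ]
sheet_grip [230. 502.] 0.79 [ 0.606 -0.361  0.027]
sheet_grip [149. 304.] 0.64 [0.793 0.047 0.027]
board [289. 158.] 0.78 [0.501 0.358 0.   ]
board_grip [288. 153.] 0.78 [0.497 0.35  0.056]
bottle [173. 226.] 0.86 [0.751 0.219 0.   ]
tub [168. 437.] 0.93 [ 0.752 -0.241  0.   ]
cup_stack [150. 384.] 0.65 [ 0.796 -0.127  0.   ]
cup_stack [348. 150.] 0.43 [0.38  0.372 0.   ]
carton [146. 301.] 0.84 [0.809 0.054 0.   ]
carton [271. 352.] 0.57 [ 0.531 -0.05   0.   ]
dibber [336. 240.] 0.66 [0.4   0.185 0.   ]
spare_cup [357. 426.] 0.83 [ 0.351 -0.196  0.   ]
pellet [326. 420.] 0.58 [ 0.414 -0.186  0.   ]
stand [274. 351.] 0.93 [ 0.523 -0.047  0.   ]
scene [ 1.153 -0.374  0.937] [-0.529  0.337 -0.779]
stand_top [234. 291.] 0.64 [ 0.517 -0.034  0.091]
pin_near [200. 263.] 0.95 [ 0.405 -0.04   0.105]
pin_far [269. 315.] 0.72 [ 0.632 -0.048  0.105]
sheet [319. 171.] 0.81 [ 0.508 -0.332  0.   ]
sheet_grip [354. 179.] 0.87 [ 0.61  -0.352  0.027]
sheet_grip [190. 416.] 0.38 [0.518 0.325 0.027]
board [191. 415.] 0.58 [ 0.5    0.344 -0.   ]
board_grip [173. 420.] 0.88 [0.497 0.353 0.056]
bottle [280. 446.] 0.84 [0.755 0.219 0.   ]
tub [389. 264.] 0.83 [ 0.753 -0.245  0.   ]
tub [373. 330.] 0.56 [ 0.796 -0.12   0.   ]
cup_stack [373. 328.] 0.8 [ 0.794 -0.123  0.   ]
cup_stack [350. 180.] 0.25 [ 0.586 -0.346  0.   ]
carton [334. 402.] 0.65 [0.805 0.052 0.   ]
carton [350. 180.] 0.61 [ 0.587 -0.347  0.   ]
dibber [191. 343.] 0.75 [0.398 0.19  0.   ]
spare_cup [240. 201.] 0.87 [ 0.345 -0.186  0.   ]
pellet [260. 215.] 0.68 [ 0.417 -0.184 -0.   ]
stand [258. 290.] 0.87 [ 0.508 -0.038  0.   ]
stand [236. 287.] 0.48 [ 0.448 -0.008  0.   ]
1.7
```

View pics/top0.png

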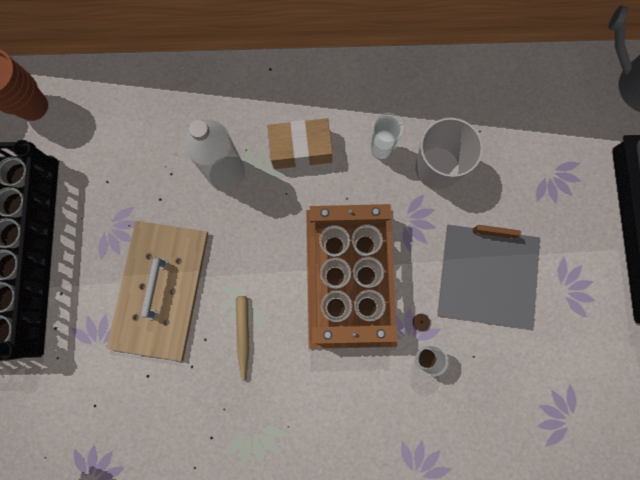

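View pics/scene0.png

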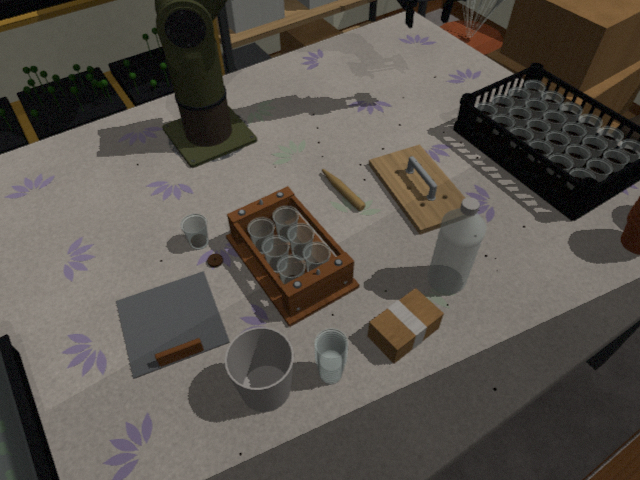

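The top view shows the stand at about (351,275), its long axis along world x. The sheet is at (490,277) with the batten at its top edge (497,231), and the board is at (160,290). The bystanders are clear of the work. The scene view agrees, and both cameras' network points agree to a few mm. I'll now refine the orientations from the outlines.

```bash
python3 - <<'E'
from h import *
np.set_printoptions(precision=4,suppress=True)
s=r.snapshot("top");o,M=cam(s);im=s["img"];hsv=cv2.cvtColor(im,cv2.COLOR_RGB2HSV)
def rect(mask,z,n):
    m=cv2.morphologyEx(mask.astype(np.uint8)*255,cv2.MORPH_OPEN,np.ones((3,3)))
    cs=max(cv2.findContours(m,0,2)[0],key=cv2.contourArea)
    w=np.array([ray(s,o,M,p[0][1],p[0][0],z)[:2] for p in cs])
    (c,sz,a)=cv2.minAreaRect((w*1000).astype(np.float32));print(n,np.array(c),np.array(sz),a)
def box(m,a,b,c,d):
    k=np.zeros(m.shape,bool);k[b:d,a:c]=1;return m&k
H,S,V=[hsv[...,i].astype(int) for i in range(3)]
print(hsv[290,480],hsv[330,140],hsv[340,560],hsv[212,330],hsv[233,495])
rect(box((V<135)&(S<60),425,236,550,340)|box((V<135)&(S<60),425,215,550,340),.004,"sheet")
rect(box((S>60)&(H<28),95,205,220,375),.018,"board")
rect(box((S>120)&(H<20),295,195,410,355),.0,"stand")
for l,z in [("pin_near",.105),("pin_far",.105),("plungers_near",.095),("plungers_far",.095)]:
    print(l,[(np.round(d["location"]),round(d["confidence"],2),ray(s,o,M,*d["location"],z)[:2]) for d in r.spot_point(l,"top")])
save(s,"x.png");im2=cv2.resize(im[195:355,295:410],None,fx=5,fy=5,interpolation=cv2.INTER_CUBIC)[:,:,::-1];a=cv2.rotate(im2,cv2.ROTATE_90_CLOCKWISE);cv2.imwrite("pics/stand.png",a);print(a.shape)
E
```

```text
[140   7 103] [ 17  84 157] [ 10  19 162] [ 12 142 124] [ 12 153  60]
sheet [ 512.854  -334.9346] [198.8307 197.2587] 80.4385757446289
board [499.1027 352.546 ] [157.8594 269.842 ] 79.99639892578125
stand [523.6066 -46.1063] [298.8491 179.388 ] 0.1529788374900818
pin_near [(array([332., 352.]), 0.62, array([ 0.4037, -0.0419]))]
pin_far [(array([207., 350.]), 0.85, array([ 0.6418, -0.0443])), (array([235., 171.]), 0.39, array([0.5948, 0.3027]))]Traceback (most recent call last):
  File "<stdin>", line 17, in <module>
ValueError: it knows: board, board_grip, bottle, carton, cup_stack, dibber, pellet, pin_far, pin_near, pocket_round, pocket_slot, sheet, sheet_grip, spare_cup, stand, stand_top, tub
```

```bash
cat >> h.py <<'E'
def go(x,y,z,yaw=None):
    "shift in present tool axes (units of 40 mm), twist units; yaw=deg of tool y"
    st=r.get_state();M=R.from_quat(st["eef_rot"]).as_matrix();p=np.array(st["tool_pos"])
    now=np.degrees(np.arctan2(M[1,1],M[0,1]))
    print("t",round(st["clock"],2),"pos",p.round(4),"yaw",now.round(2),"tilt",np.degrees(np.arccos(-M[2,2])).round(2),"F",np.round(st["contact_force"],2),"op",round(st["opening"],3),"q7",st["q"][6].round(2))
    print("shift units",(M.T@(np.array([x,y,z])-p)/.04).round(3),"twist units",None if yaw is None else (-((yaw-now+180)%360-180)/6).round(3))
E
python3 - <<'E'
from h import *
go(.52,-.04,.30,-9.6)
E
```

```text
t 1.85 pos [0.1953 0.5937 0.2387] yaw 71.8 tilt 0.01 F [ 0.27 -0.91 -0.3 ] op 0.997 q7 -0.22
shift units [-12.661 -12.515  -1.532] twist units 13.566
```

```bash
python3 -m jog '[{"translation":[-0.66,-0.65,-0.08],"twist":0,"claw":100},{"translation":[-0.66,-0.65,-0.08],"twist":0,"claw":100},{"translation":[-0.66,-0.65,-0.08],"twist":0,"claw":100},{"translation":[-0.66,-0.65,-0.08],"twist":0,"claw":100},{"translation":[-0.66,-0.65,-0.08],"twist":0,"claw":100},{"translation":[-0.66,-0.65,-0.08],"twist":0,"claw":100},{"translation":[-0.66,-0.65,-0.08],"twist":0,"claw":100},{"translation":[-0.66,-0.65,-0.08],"twist":0,"claw":100},{"translation":[-0.66,-0.65,-0.08],"twist":0,"claw":100},{"translation":[-0.66,-0.65,-0.08],"twist":0,"claw":100},{"translation":[-0.66,-0.65,-0.08],"twist":0,"claw":100},{"translation":[-0.66,-0.65,-0.08],"twist":0,"claw":100},{"translation":[-0.66,-0.65,-0.08],"twist":0,"claw":100},{"translation":[-0.66,-0.65,-0.08],"twist":0,"claw":100},{"translation":[-0.66,-0.65,-0.08],"twist":0,"claw":100},{"translation":[-0.66,-0.65,-0.08],"twist":0,"claw":100},{"translation":[-0.66,-0.65,-0.08],"twist":0,"claw":100},{"translation":[-0.66,-0.65,-0.08],"twist":0,"claw":100},{"translation":[-0.66,-0.65,-0.08],"twist":0,"claw":100}]'
python3 -m jog '[{"translation":[0,0,0],"twist":1,"claw":100},{"translation":[0,0,0],"twist":1,"claw":100},{"translation":[0,0,0],"twist":1,"claw":100},{"translation":[0,0,0],"twist":1,"claw":100},{"translation":[0,0,0],"twist":1,"claw":100},{"translation":[0,0,0],"twist":1,"claw":100},{"translation":[0,0,0],"twist":1,"claw":100},{"translation":[0,0,0],"twist":1,"claw":100},{"translation":[0,0,0],"twist":1,"claw":100},{"translation":[0,0,0],"twist":1,"claw":100},{"translation":[0,0,0],"twist":1,"claw":100},{"translation":[0,0,0],"twist":1,"claw":100},{"translation":[0,0,0],"twist":1,"claw":100},{"translation":[0,0,0],"twist":0.57,"claw":100},{"translation":[0,0,0],"twist":0,"claw":100},{"translation":[0,0,0],"twist":0,"claw":100}]'
python3 - <<'E'
from h import *
np.set_printoptions(precision=4,suppress=True)
go(.6035,-.351,.15,-9.6)
s=r.snapshot("wrist");o,M=cam(s);save(s,"w1.png");print(o,-M[:,2],s["fx"],s["cx"],s["cy"],np.array(s["T_tool_cam"]))
for l,z in [("pin_near",.105),("pin_far",.105),("stand_top",.091),("stand",0)]:
    print(l,[(np.round(d["location"]),round(d["confidence"],2),ray(s,o,M,*d["location"],z)[:2]) for d in r.spot_point(l,"wrist")])
E
```

```text
clock: 3.43
tool_pos: [0.518, -0.0342, 0.2999]
eef_rot: [0.158, 0.987, 0.0, 0.0]
contact_force: [0.5, 0.5, -0.4]
opening: 1.0
clock: 4.77
tool_pos: [0.5174, -0.0321, 0.2996]
eef_rot: [0.763, 0.646, 0.0, 0.0]
contact_force: [0.3, 0.5, 0.7]
opening: 1.0
t 4.77 pos [ 0.5174 -0.0321  0.2996] yaw -9.5 tilt 0.01 F [0.35 0.53 0.74] op 1.0 q7 -0.08
shift units [-7.507  3.438  3.739] twist units 0.016
[0.5286 0.0327 0.4456] [-0.0429 -0.2567 -0.9655] 366.9291359410842 314.83124251325756 239.4245726492786 [[-0.0005  0.9655  0.2604  0.0658]
 [ 1.      0.0005  0.      0.0003]
 [-0.0001  0.2604 -0.9655 -0.146 ]
 [ 0.      0.      0.      1.    ]]
pin_near [(array([245., 197.]), 0.96, array([ 0.4003, -0.0447])), (array([ 80., 553.]), 0.58, array([0.7389, 0.0483])), (array([403., 342.]), 0.56, array([ 0.5119, -0.2454]))]
pin_far [(array([201., 442.]), 0.57, array([ 0.6371, -0.0412])), (array([340., 212.]), 0.28, array([ 0.3907, -0.1462]))]
stand_top []
stand [(array([208., 316.]), 0.94, array([ 0.5164, -0.0462]))]
```

View pics/w1.png

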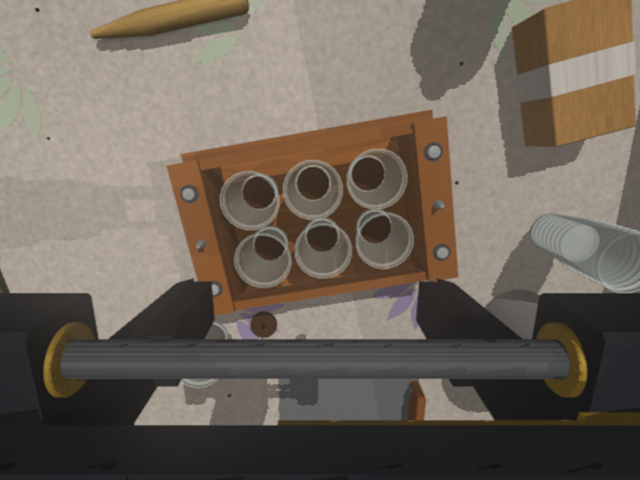

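The wrist view shows the pins at about (200,245) and (438,206). Three plungers are clear, at (189,194), (434,151) and (442,252), and the fourth at (215,289) sits next to the finger. I'll fit the stand pose to these.

```bash
python3 - <<'E'
from h import *
from scipy.optimize import least_squares
np.set_printoptions(precision=4,suppress=True)
s=r.snapshot("wrist");o,M=cam(s);im=s["img"]
S=cv2.cvtColor(im,cv2.COLOR_RGB2HSV)[...,1]
g=(S<80).astype(np.uint8)
P=[];W=[]
for (c,rw,x,y) in [(189,194,-.118,.05),(434,151,.118,.05),(442,252,.118,-.05),(215,289,-.118,-.05)]:
    n,lab,st,ce=cv2.connectedComponentsWithStats(g[rw-12:rw+13,c-12:c+13])
    i=min(range(1,n),key=lambda i:np.hypot(*(ce[i]-12)))
    cc=ce[i]+[c-12,rw-12];w=ray(s,o,M,cc[1],cc[0],.095)[:2];print(cc,st[i],w)
    if st[i][4]<320: P.append((x,y));W.append(w)
P=np.array(P);W=np.array(W)
f=lambda v:(np.c_[np.cos(v[2])*P[:,0]-np.sin(v[2])*P[:,1]+v[0],np.sin(v[2])*P[:,0]+np.cos(v[2])*P[:,1]+v[1]]-W).ravel()
q=least_squares(f,[.52,-.04,0]);print(q.x[:2],np.degrees(q.x[2]),q.fun)
a,b=ray(s,o,M,245,200.5,.102)[:2],ray(s,o,M,205,438.5,.102)[:2];print(a,b,(a+b)/2,np.degrees(np.arctan2(*(b-a)[::-1])),np.linalg.norm(b-a))
for v in [(.118,0,.105),(-.118,0,.105)]:
    c,t=q.x[:2],q.x[2];print(proj(s,o,M,[c[0]+np.cos(t)*v[0],c[1]+np.sin(t)*v[0],v[2]]))
cv2.imwrite("pics/w1z.png",cv2.resize(im[130:310,160:470],None,fx=2.5,fy=2.5,interpolation=2)[:,:,::-1])
E
```

```text
[188.8622 193.4961] [  3   3  18  18 254] [0.4016 0.0045]
[432.8145 151.04  ] [  2   3  19  19 275] [0.6352 0.0049]
[441.2793 251.5045] [  3   4  17  16 222] [ 0.6352 -0.094 ]
[210.8703 290.2215] [  0   4  20  21 316] [ 0.3985 -0.096 ]
[ 0.5176 -0.0452] 0.12090819507141172 [-0.0021  0.0001  0.0004  0.0002  0.0005 -0.0009  0.0012  0.0006]
[ 0.4025 -0.0457] [ 0.6341 -0.0451] [ 0.5183 -0.0454] 0.14922694431677738 0.23160799209508873
(np.float64(205.1359252426097), np.float64(441.13720757457145))
(np.float64(246.0984661325882), np.float64(196.59793355703272))
```

View pics/w1z.png

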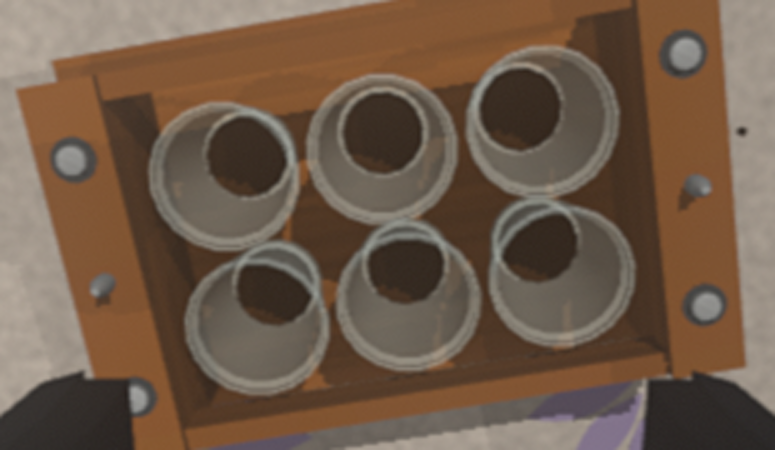

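```bash
python3 -m jog '[{"translation":[-0.75,0.35,0.2],"twist":0,"claw":100},{"translation":[-0.75,0.35,0.2],"twist":0,"claw":100},{"translation":[-0.75,0.35,0.2],"twist":0,"claw":100},{"translation":[-0.75,0.35,0.2],"twist":0,"claw":60},{"translation":[-0.75,0.35,0.2],"twist":0,"claw":60},{"translation":[-0.75,0.35,0.2],"twist":0,"claw":60},{"translation":[-0.75,0.35,0.2],"twist":0,"claw":60},{"translation":[-0.75,0.35,0.2],"twist":0,"claw":60},{"translation":[-0.75,0.35,0.2],"twist":0,"claw":60},{"translation":[-0.75,0.3,0.2],"twist":0,"claw":60},{"translation":[0,0,0],"twist":0,"claw":60},{"translation":[0,0,0],"twist":0,"claw":60},{"translation":[0,0,0],"twist":0,"claw":60}]'
python3 - <<'E'
from h import *
np.set_printoptions(precision=4,suppress=True)
go(.6035,-.351,.011,-9.6)
s=r.snapshot("wrist");o,M=cam(s);save(s,"w2.png")
print([(np.round(d["location"]),round(d["confidence"],2),ray(s,o,M,*d["location"],.027)[:2]) for d in r.spot_point("sheet_grip","wrist")])
E
```

```text
clock: 6.15
tool_pos: [0.6033, -0.3501, 0.2192]
eef_rot: [0.764, 0.645, 0.0, -0.001]
contact_force: [-0.2, 1.1, 0.4]
opening: 0.6
t 6.15 pos [ 0.6033 -0.3501  0.2192] yaw -9.6 tilt 0.09 F [-0.19  1.05  0.38] op 0.6 q7 0.39
shift units [-0.029  0.009  5.205] twist units -0.0
[(array([214., 318.]), 0.96, array([ 0.6073, -0.3504]))]
```

View pics/w2.png

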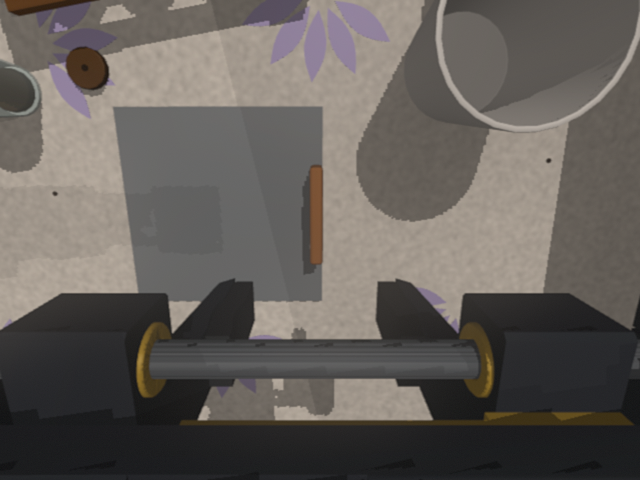

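The batten is centred at about (316,215) and aligned with the jaws, so the grasp point is confirmed. I'll go down and grip.

```bash
python3 -m jog '[{"translation":[-0.03,0.03,0.8],"twist":0,"claw":60},{"translation":[0,0,0.9],"twist":0,"claw":60},{"translation":[0,0,0.9],"twist":0,"claw":60},{"translation":[0,0,0.9],"twist":0,"claw":60},{"translation":[0,0,0.8],"twist":0,"claw":60},{"translation":[0,0,0.5],"twist":0,"claw":60},{"translation":[0,0,0.3],"twist":0,"claw":60},{"translation":[0,0,0.1],"twist":0,"claw":60},{"translation":[0,0,0],"twist":0,"claw":0},{"translation":[0,0,0],"twist":0,"claw":0},{"translation":[0,0,0],"twist":0,"claw":0},{"translation":[0,0,0],"twist":0,"claw":0},{"translation":[0,0,0],"twist":0,"claw":0},{"translation":[0,0,0],"twist":0,"claw":0},{"translation":[0,0,0],"twist":0,"claw":0},{"translation":[0,0,0],"twist":0,"claw":0}]' 50
python3 - <<'E'
from h import *
go(.52,-.14,.20,-90)
E
```

```text
clock: 7.58
tool_pos: [0.6045, -0.3527, 0.0121]
eef_rot: [0.764, 0.645, 0.0, 0.0]
contact_force: [-1.0, 0.9, 3.8]
opening: 0.131
t 7.58 pos [ 0.6045 -0.3527  0.0121] yaw -9.63 tilt 0.03 F [-0.97  0.86  3.75] op 0.131 q7 0.41
shift units [ 4.888 -2.969 -4.699] twist units 13.395
```

```bash
python3 -m jog '[{"translation":[0,0,-0.2],"twist":0,"claw":0},{"translation":[0,0,-0.5],"twist":0,"claw":0},{"translation":[0,0,-0.8],"twist":0,"claw":0},{"translation":[0,0,-0.8],"twist":0,"claw":0},{"translation":[0,0,-0.8],"twist":0,"claw":0},{"translation":[0,0,-0.8],"twist":0,"claw":0},{"translation":[0,0,-0.8],"twist":0,"claw":0},{"translation":[0,0,0],"twist":0,"claw":0},{"translation":[0.5,-0.3,0],"twist":0,"claw":0},{"translation":[0.7,-0.4,0],"twist":0,"claw":0},{"translation":[0.7,-0.4,0],"twist":0,"claw":0},{"translation":[0.7,-0.4,0],"twist":0,"claw":0},{"translation":[0.7,-0.45,0],"twist":0,"claw":0},{"translation":[0.7,-0.45,0],"twist":0,"claw":0},{"translation":[0.5,-0.35,0],"twist":0,"claw":0},{"translation":[0.38,-0.22,0],"twist":0,"claw":0}]' 60
python3 -m jog '[{"translation":[0,0,0],"twist":0.5,"claw":0},{"translation":[0,0,0],"twist":0.8,"claw":0},{"translation":[0,0,0],"twist":1,"claw":0},{"translation":[0,0,0],"twist":1,"claw":0},{"translation":[0,0,0],"twist":1,"claw":0},{"translation":[0,0,0],"twist":1,"claw":0},{"translation":[0,0,0],"twist":1,"claw":0},{"translation":[0,0,0],"twist":1,"claw":0},{"translation":[0,0,0],"twist":1,"claw":0},{"translation":[0,0,0],"twist":1,"claw":0},{"translation":[0,0,0],"twist":1,"claw":0},{"translation":[0,0,0],"twist":1,"claw":0},{"translation":[0,0,0],"twist":0.9,"claw":0},{"translation":[0,0,0],"twist":0.7,"claw":0},{"translation":[0,0,0],"twist":0.48,"claw":0},{"translation":[0,0,0],"twist":0,"claw":0},{"translation":[0,0,0],"twist":0,"claw":0},{"translation":[0,0,0],"twist":0,"claw":0}]'
python3 - <<'E'
from h import *
go(.518,-.1445,.115,-89.9)
s=r.snapshot("wrist");save(s,"w3.png")
E
```

```text
clock: 8.92
tool_pos: [0.5178, -0.1371, 0.1991]
eef_rot: [0.763, 0.646, -0.0, -0.002]
contact_force: [-0.2, 0.8, -1.2]
opening: 0.128
clock: 10.42
tool_pos: [0.5196, -0.14, 0.1993]
eef_rot: [1.0, 0.002, -0.0, -0.0]
contact_force: [0.0, 0.5, -1.4]
opening: 0.13
t 10.42 pos [ 0.5196 -0.14    0.1993] yaw -89.82 tilt 0.03 F [ 0.    0.48 -1.42] op 0.13 q7 -0.83
shift units [-0.039  0.112  2.107] twist units 0.013
```

View pics/w3.png

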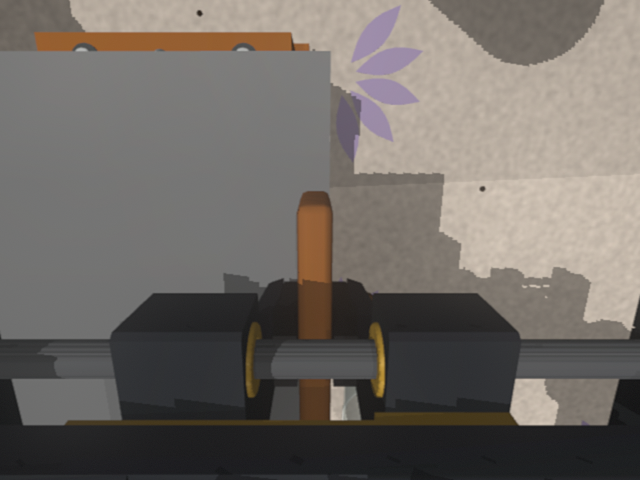

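The sheet is held level over the stand. Its end edge is at row 51 and its batten-side edge at column 330. I'll check the grip offset along the batten from those.

```bash
python3 - <<'E'
from h import *
np.set_printoptions(precision=4,suppress=True)
s=r.snapshot("wrist");o,M=cam(s);z=r.get_state()["tool_pos"][2]-.012+.004
for rc in [(51.5,100),(51.5,300),(51.5,329)]: print(ray(s,o,M,*rc,z)[:2]-r.get_state()["tool_pos"][:2])
# rail end outer edges/plungers seen
print(ray(s,o,M,33,150,.091)[:2], [ray(s,o,M,*d["location"],.105) for d in r.spot_point("pin_far","wrist")[:1]])
E
```

```text
[0.0997 0.0813]
[0.0998 0.0048]
[ 0.0998 -0.0062]
[ 0.6511 -0.0379] [array([ 0.6378, -0.0454,  0.105 ])]
```

```bash
python3 -m jog '[{"translation":[-0.085,0.105,0],"twist":0.01,"claw":0},{"translation":[0,0,0.4],"twist":0,"claw":0},{"translation":[0,0,0.6],"twist":0,"claw":0},{"translation":[0,0,0.6],"twist":0,"claw":0},{"translation":[0,0,0.4],"twist":0,"claw":0},{"translation":[0,0,0.2],"twist":0,"claw":0},{"translation":[0,0,0.1],"twist":0,"claw":0},{"translation":[0,0,0.05],"twist":0,"claw":0},{"translation":[0,0,0.05],"twist":0,"claw":0},{"translation":[0,0,0.05],"twist":0,"claw":0},{"translation":[0,0,0],"twist":0,"claw":0},{"translation":[0,0,0],"twist":0,"claw":0}]'
python3 - <<'E'
from h import *
go(.516,-.1442,.098,-89.9)
E
```

```text
clock: 11.57
tool_pos: [0.5167, -0.1444, 0.102]
eef_rot: [1.0, 0.0, 0.0, 0.0]
contact_force: [-0.6, 0.5, -1.7]
opening: 0.132
t 11.57 pos [ 0.5167 -0.1444  0.102 ] yaw -89.96 tilt 0.05 F [-0.6   0.45 -1.69] op 0.132 q7 -0.71
shift units [-0.019 -0.006  0.099] twist units -0.01
```

```bash
python3 -m jog '[{"translation":[-0.01,0,0.03],"twist":0,"claw":0},{"translation":[0,0,0.03],"twist":0,"claw":0},{"translation":[0,0,0.03],"twist":0,"claw":0},{"translation":[0,0,0],"twist":0,"claw":0},{"translation":[0,0,0],"twist":0,"claw":0}]'
```

```text
clock: 11.98
tool_pos: [0.5161, -0.1444, 0.0981]
eef_rot: [1.0, 0.0, 0.0, -0.0]
contact_force: [-0.0, 0.4, 0.8]
opening: 0.13
```

```bash
python3 -m jog '[{"translation":[0,0,0],"twist":0,"claw":45},{"translation":[0,0,0],"twist":0,"claw":45},{"translation":[0,0,0],"twist":0,"claw":45},{"translation":[0,0,0],"twist":0,"claw":45},{"translation":[0,0,0],"twist":0,"claw":45},{"translation":[0,0,-0.1],"twist":0,"claw":45},{"translation":[0,0,-0.3],"twist":0,"claw":45},{"translation":[0,0,-0.6],"twist":0,"claw":45},{"translation":[0,0,-0.9],"twist":0,"claw":45},{"translation":[0,0,-0.9],"twist":0,"claw":45},{"translation":[0,0,-0.9],"twist":0,"claw":45},{"translation":[0,0,-0.9],"twist":0,"claw":45},{"translation":[0,0,-0.9],"twist":0,"claw":45},{"translation":[0,0,0],"twist":0,"claw":45},{"translation":[0,0,0],"twist":0,"claw":45}]'
python3 - <<'E'
from h import *
np.set_printoptions(precision=4,suppress=True)
go(.52,.0,.32,-90)
for c in ["wrist","top"]:
    s=r.snapshot(c);o,M=cam(s);save(s,c+"4.png")
    for l,z in [("pin_near",.105),("pin_far",.105),("sheet",.086),("sheet_grip",.113)]:
        print(c,l,[(np.round(d["location"]),round(d["confidence"],2),ray(s,o,M,*d["location"],z)[:2]) for d in r.spot_point(l,c)[:2]])
a=cv2.imread("pics/wrist4.png");b=cv2.imread("pics/top4.png")[180:420,260:460];b=cv2.resize(b,None,fx=1.9,fy=2)
cv2.imwrite("pics/c4.png",np.hstack([cv2.resize(a,(420,480)),b]))
E
```

```text
clock: 13.23
tool_pos: [0.5168, -0.1448, 0.3199]
eef_rot: [1.0, 0.0, 0.002, 0.0]
contact_force: [0.3, 0.0, -0.8]
opening: 0.453
t 13.23 pos [ 0.5168 -0.1448  0.3199] yaw -89.96 tilt 0.26 F [ 0.3   0.01 -0.77] op 0.453 q7 -0.93
shift units [ 0.082 -3.621 -0.005] twist units 0.006
wrist pin_near [(array([316., 227.]), 0.87, array([ 0.4003, -0.0499]))]
wrist pin_far [(array([ 79., 204.]), 0.67, array([ 0.6362, -0.044 ]))]
wrist sheet [(array([205., 220.]), 0.74, array([ 0.5175, -0.0461])), (array([ 80., 205.]), 0.71, array([ 0.6388, -0.0398]))]
wrist sheet_grip [(array([214., 315.]), 0.92, array([ 0.5137, -0.1449]))]
top pin_near [(array([338., 243.]), 0.54, array([0.3975, 0.162 ]))]
top pin_far []
top sheet [(array([272., 350.]), 0.78, array([ 0.5186, -0.0421]))]
top sheet_grip [(array([340., 238.]), 0.24, array([0.3941, 0.1691]))]
```

View pics/c4.png

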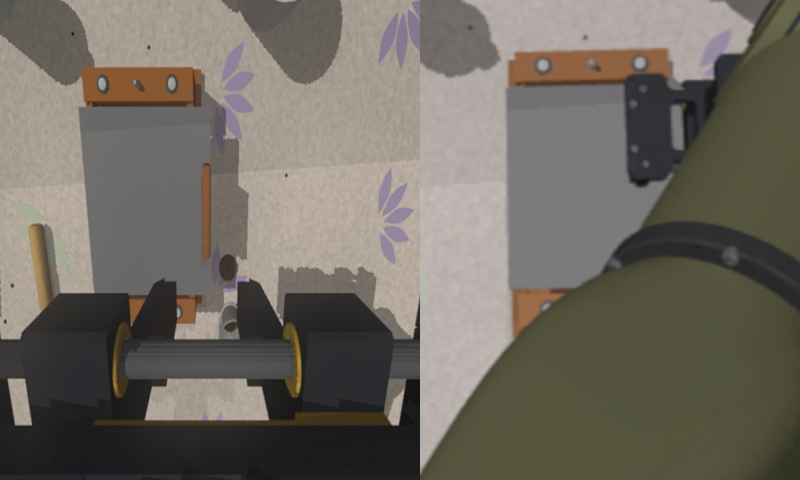

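The sheet lies in the recess. Both rails and plungers are clear at each end, the far pin is at (138,85) in the left half of the picture, and the batten is outside the right-hand rail. The wrist estimate of the sheet centre is (0.5175,-0.046). Next is the board.

```bash
python3 -m jog '[{"translation":[0,-0.5,0],"twist":0,"claw":60},{"translation":[-0.04,-1,0.1],"twist":0,"claw":60},{"translation":[-0.04,-1,0.1],"twist":0,"claw":60},{"translation":[-0.04,-1,0.1],"twist":0,"claw":60},{"translation":[-0.04,-1,0.1],"twist":0,"claw":60},{"translation":[-0.04,-1,0.1],"twist":0,"claw":60},{"translation":[-0.04,-1,0.1],"twist":0,"claw":60},{"translation":[-0.04,-1,0.1],"twist":0,"claw":60},{"translation":[-0.04,-1,0.1],"twist":0,"claw":60},{"translation":[-0.04,-1,0.1],"twist":0,"claw":60},{"translation":[-0.04,-1,0.1],"twist":0,"claw":60},{"translation":[-0.04,-1,0.1],"twist":0,"claw":60},{"translation":[-0.04,-0.9,0.1],"twist":0,"claw":60},{"translation":[0,0,0],"twist":-1,"claw":60},{"translation":[0,0,0],"twist":-1,"claw":60},{"translation":[0,0,0],"twist":-1,"claw":60},{"translation":[0,0,0],"twist":-1,"claw":60},{"translation":[0,0,0],"twist":-1,"claw":60},{"translation":[0,0,0],"twist":-1,"claw":60},{"translation":[0,0,0],"twist":-1,"claw":60}]'
python3 -m jog '[{"translation":[0,0,0],"twist":-1,"claw":60},{"translation":[0,0,0],"twist":-1,"claw":60},{"translation":[0,0,0],"twist":-1,"claw":60},{"translation":[0,0,0],"twist":-1,"claw":60},{"translation":[0,0,0],"twist":-1,"claw":60},{"translation":[0,0,0],"twist":-1,"claw":60},{"translation":[0,0,0],"twist":-1,"claw":60},{"translation":[0,0,0],"twist":-1,"claw":60},{"translation":[0,0,0],"twist":-1,"claw":60},{"translation":[0,0,0],"twist":-1,"claw":60},{"translation":[0,0,0],"twist":-1,"claw":60},{"translation":[0,0,0],"twist":-1,"claw":60},{"translation":[0,0,0],"twist":-1,"claw":60},{"translation":[0,0,0],"twist":-1,"claw":60},{"translation":[0,0,0],"twist":-1,"claw":60},{"translation":[0,0,0],"twist":-1,"claw":60},{"translation":[0,0,0],"twist":-1,"claw":60},{"translation":[0,0,0],"twist":-1,"claw":60},{"translation":[0,0,0],"twist":-1,"claw":60},{"translation":[0,0,0],"twist":-1,"claw":60}]'
python3 - <<'E'
from h import *
go(.497,.351,.27,80)
E
```

```text
clock: 15.4
tool_pos: [0.4965, 0.3515, 0.2697]
eef_rot: [0.933, 0.361, -0.0, 0.0]
contact_force: [-0.5, -0.5, -0.2]
opening: 0.6
clock: 17.07
tool_pos: [0.4966, 0.3513, 0.2696]
eef_rot: [0.154, 0.988, -0.0, -0.0]
contact_force: [0.3, -0.6, -0.8]
opening: 0.603
t 17.07 pos [0.4966 0.3513 0.2696] yaw 72.3 tilt 0.03 F [ 0.27 -0.64 -0.85] op 0.603 q7 0.5
shift units [-0.011 -0.004 -0.009] twist units -1.283
```

```bash
python3 -m jog '[{"translation":[0,0,0],"twist":-0.8,"claw":60},{"translation":[0,0,0],"twist":-0.5,"claw":60},{"translation":[0,0,0],"twist":0,"claw":60},{"translation":[0,0,0],"twist":0,"claw":60}]'
python3 - <<'E'
from h import *
np.set_printoptions(precision=4,suppress=True)
go(.497,.351,.037,80)
s=r.snapshot("wrist");o,M=cam(s);save(s,"w5.png")
for l,z in [("board",0),("board_grip",.056)]:
    print(l,[(np.round(d["location"]),round(d["confidence"],2),ray(s,o,M,*d["location"],z)[:2]) for d in r.spot_point(l,"wrist")[:2]])
E
```

```text
clock: 17.4
tool_pos: [0.4966, 0.3513, 0.2697]
eef_rot: [0.09, 0.996, -0.0, -0.0]
contact_force: [0.2, -1.0, 1.2]
opening: 0.602
t 17.4 pos [0.4966 0.3513 0.2697] yaw 79.71 tilt 0.02 F [ 0.16 -0.96  1.18] op 0.602 q7 0.6
shift units [-0.012 -0.005  5.817] twist units -0.048
board [(array([201., 319.]), 0.75, array([0.498 , 0.3554]))]
board_grip [(array([215., 318.]), 0.66, array([0.5021, 0.3529]))]
```

View pics/w5.png

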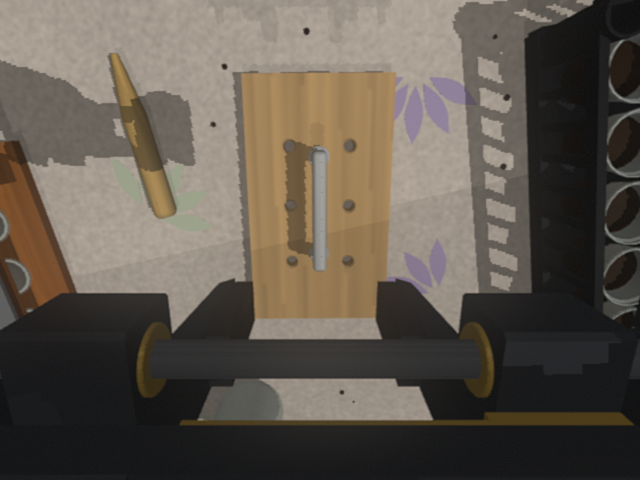

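The wrist view shows the board square to the tool. The handle runs from (320,150) to (320,268), and the board's corners are at about (242,72), (396,72), (378,318) and (253,318).

```bash
python3 - <<'E'
from h import *
np.set_printoptions(precision=4,suppress=True)
s=r.snapshot("wrist");o,M=cam(s);im=s["img"]
hsv=cv2.cvtColor(im,cv2.COLOR_RGB2HSV).astype(int);H,S,V=[hsv[...,i] for i in range(3)]
print(hsv[100,260],hsv[300,300],hsv[50,300],hsv[200,230])
m=np.zeros(S.shape,np.uint8);m[60:330,225:410]=((S>80)&(H<28))[60:330,225:410]*255
m=cv2.morphologyEx(m,cv2.MORPH_OPEN,np.ones((5,5)))
c=max(cv2.findContours(m,0,2)[0],key=cv2.contourArea)
w=np.array([ray(s,o,M,p[0][1],p[0][0],.018)[:2] for p in c])*1000
print(cv2.minAreaRect(w.astype(np.float32)),cv2.boundingRect(c))
a,b=ray(s,o,M,150,320.5,.062),ray(s,o,M,269,320.5,.062);print(a,b,(a+b)/2,np.linalg.norm(a-b),np.degrees(np.arctan2(*(a-b)[1::-1])))
go(.497,.351,.037,80)
E
```

```text
[ 17 113 165] [ 17 115 149] [ 17  35 170] [ 15  36 170]
((499.63916015625, 354.18328857421875), (155.139404296875, 269.5611877441406), 79.95176696777344) (241, 72, 155, 246)
[0.4407 0.3664 0.062 ] [0.5571 0.3458 0.062 ] [0.4989 0.3561 0.062 ] 0.11817618466712444 169.98736344048606
t 17.6 pos [0.4965 0.3516 0.2699] yaw 79.78 tilt 0.01 F [-0.23  0.13 -0.  ] op 0.6 q7 0.6
shift units [-0.014 -0.013  5.822] twist units -0.036
```

```bash
python3 -m jog '[{"translation":[-0.06,0.08,0.8],"twist":-0.04,"claw":60},{"translation":[0,0,0.9],"twist":0,"claw":60},{"translation":[0,0,0.9],"twist":0,"claw":60},{"translation":[0,0,0.9],"twist":0,"claw":60},{"translation":[0,0,0.9],"twist":0,"claw":60},{"translation":[0,0,0.7],"twist":0,"claw":60},{"translation":[0,0,0.5],"twist":0,"claw":60},{"translation":[0,0,0.22],"twist":0,"claw":60},{"translation":[0,0,0],"twist":0,"claw":60},{"translation":[0,0,0],"twist":0,"claw":60}]'
python3 -m jog '[{"translation":[0,0,0],"twist":0,"claw":0},{"translation":[0,0,0],"twist":0,"claw":0},{"translation":[0,0,0],"twist":0,"claw":0},{"translation":[0,0,0],"twist":0,"claw":0},{"translation":[0,0,0],"twist":0,"claw":0},{"translation":[0,0,0],"twist":0,"claw":0},{"translation":[0,0,0],"twist":0,"claw":0},{"translation":[0,0,0],"twist":0,"claw":0}]' 60
python3 - <<'E'
from h import *
go(.5178,-.0452,.23,90.1)
E
```

```text
clock: 18.43
tool_pos: [0.4998, 0.3547, 0.0376]
eef_rot: [0.087, 0.996, 0.0, 0.0]
contact_force: [-0.2, 0.1, 0.7]
opening: 0.598
clock: 19.1
tool_pos: [0.4997, 0.3547, 0.0375]
eef_rot: [0.086, 0.996, 0.0, 0.0]
contact_force: [-0.1, 0.1, 2.5]
opening: 0.147
t 19.1 pos [0.4997 0.3547 0.0375] yaw 80.08 tilt 0.05 F [-0.14  0.12  2.53] op 0.147 q7 0.55
shift units [-2.171 -9.766 -4.82 ] twist units -1.67
```

```bash
python3 -m jog '[{"translation":[0,0,-0.2],"twist":0,"claw":0},{"translation":[0,0,-0.4],"twist":0,"claw":0},{"translation":[0,0,-0.7],"twist":0,"claw":0},{"translation":[0,0,-0.8],"twist":0,"claw":0},{"translation":[0,0,-0.8],"twist":0,"claw":0},{"translation":[0,0,-0.8],"twist":0,"claw":0},{"translation":[0,0,-0.6],"twist":0,"claw":0},{"translation":[0,0,-0.4],"twist":0,"claw":0},{"translation":[0,0,-0.12],"twist":0,"claw":0},{"translation":[0,0,0],"twist":0,"claw":0}]' 60
python3 -m jog '[{"translation":[-0.07,-0.3,0],"twist":0,"claw":0},{"translation":[-0.13,-0.6,0],"twist":0,"claw":0},{"translation":[-0.17,-0.77,0],"twist":0,"claw":0},{"translation":[-0.17,-0.77,0],"twist":0,"claw":0},{"translation":[-0.17,-0.77,0],"twist":0,"claw":0},{"translation":[-0.17,-0.77,0],"twist":0,"claw":0},{"translation":[-0.17,-0.77,0],"twist":0,"claw":0},{"translation":[-0.17,-0.77,0],"twist":0,"claw":0},{"translation":[-0.17,-0.77,0],"twist":0,"claw":0},{"translation":[-0.17,-0.77,0],"twist":0,"claw":0},{"translation":[-0.17,-0.77,0],"twist":0,"claw":0},{"translation":[-0.17,-0.77,0],"twist":0,"claw":0},{"translation":[-0.17,-0.77,0],"twist":0,"claw":0},{"translation":[-0.13,-0.6,0],"twist":0,"claw":0},{"translation":[-0.06,-0.3,0],"twist":0,"claw":0},{"translation":[0,0,0],"twist":-0.5,"claw":0},{"translation":[0,0,0],"twist":-0.7,"claw":0},{"translation":[0,0,0],"twist":-0.47,"claw":0},{"translation":[0,0,0],"twist":0,"claw":0},{"translation":[0,0,0],"twist":0,"claw":0}]'
python3 - <<'E'
from h import *
go(.5178,-.0452,.16,90.1)
s=r.snapshot("wrist");save(s,"w6.png")
E
```

```text
clock: 19.93
tool_pos: [0.4995, 0.3542, 0.2308]
eef_rot: [0.087, 0.996, 0.0, 0.0]
contact_force: [-0.7, 0.2, -3.5]
opening: 0.151
clock: 21.6
tool_pos: [0.5167, -0.0655, 0.229]
eef_rot: [-0.0, 1.0, 0.0, -0.001]
contact_force: [0.2, -0.4, -4.0]
opening: 0.151
t 21.6 pos [ 0.5167 -0.0655  0.229 ] yaw 90.05 tilt 0.14 F [ 0.17 -0.37 -3.96] op 0.151 q7 1.39
shift units [-0.032  0.506  1.726] twist units -0.009
```

View pics/w6.png

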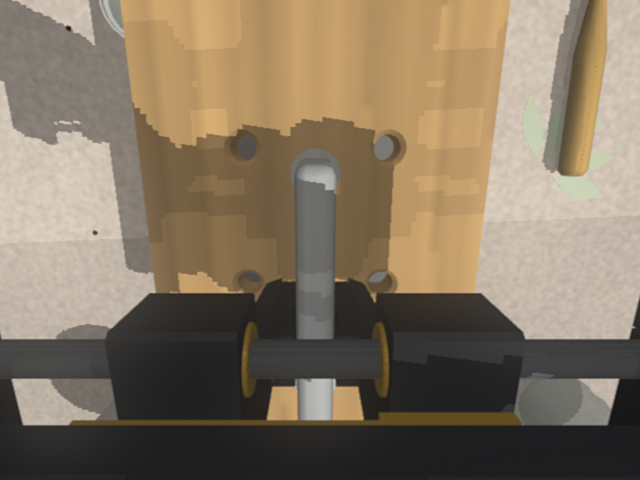

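The board is held straight, with the handle vertical at column 315 and the board level. My traverse ran 20 mm too far in y. I'll correct that and lower to just above the pins.

```bash
python3 -m jog '[{"translation":[-0.03,0.25,0],"twist":-0.01,"claw":0},{"translation":[0,0.25,0],"twist":0,"claw":0},{"translation":[0,0,0.4],"twist":0,"claw":0},{"translation":[0,0,0.5],"twist":0,"claw":0},{"translation":[0,0,0.5],"twist":0,"claw":0},{"translation":[0,0,0.35],"twist":0,"claw":0},{"translation":[0,0,0.2],"twist":0,"claw":0},{"translation":[0,0,0.1],"twist":0,"claw":0},{"translation":[0,0,0],"twist":0,"claw":0},{"translation":[0,0,0],"twist":0,"claw":0},{"translation":[0,0,0],"twist":0,"claw":0}]' 60
python3 - <<'E'
from h import *
np.set_printoptions(precision=4,suppress=True)
go(.5178,-.0452,.1325,90.1)
s=r.snapshot("wrist");o,M=cam(s);p=r.get_state()["tool_pos"]
for row in (150,155,160): print(row,(ray(s,o,M,row,315,p[2]+.025)-p)[:2])
s=r.snapshot("scene");o,M=cam(s);save(s,"s7.png",(150,120,450,345))
im=cv2.imread("pics/s7.png");cv2.imwrite("pics/s7.png",cv2.resize(im,None,fx=2.6,fy=2.6,interpolation=2))
E
```

```text
clock: 22.57
tool_pos: [0.5196, -0.0457, 0.1487]
eef_rot: [-0.001, 1.0, 0.0, 0.001]
contact_force: [0.6, -0.5, -5.0]
opening: 0.15
t 22.57 pos [ 0.5196 -0.0457  0.1487] yaw 90.15 tilt 0.11 F [ 0.61 -0.48 -5.04] op 0.15 q7 1.31
shift units [0.045 0.012 0.406] twist units 0.008
150 [-0.0639 -0.0012]
155 [-0.0623 -0.0012]
160 [-0.0608 -0.0012]
```

View pics/s7.png

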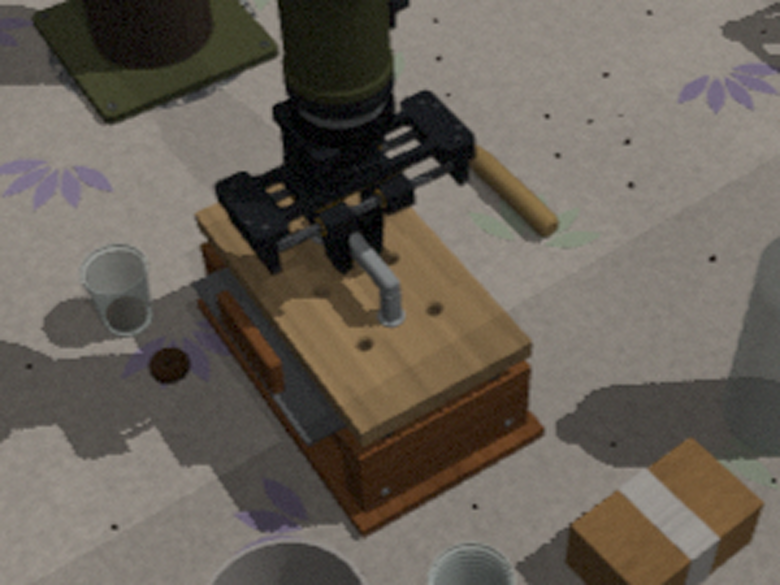

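The scene view shows the board level above the stand with the sheet still in place and the batten outside. I'll lower it slowly and watch the force.

```bash
python3 -m jog '[{"translation":[0.045,0.012,0.05],"twist":0,"claw":0},{"translation":[0,0,0.05],"twist":0,"claw":0},{"translation":[0,0,0.05],"twist":0,"claw":0},{"translation":[0,0,0.05],"twist":0,"claw":0},{"translation":[0,0,0],"twist":0,"claw":0},{"translation":[0,0,0],"twist":0,"claw":0}]' 60
python3 - <<'E'
from h import *
go(.5178,-.0452,.1325,90.1)
E
```

```text
clock: 23.17
tool_pos: [0.5169, -0.0455, 0.1397]
eef_rot: [-0.001, 1.0, 0.0, -0.0]
contact_force: [0.1, 0.8, -4.2]
opening: 0.147
t 23.17 pos [ 0.5169 -0.0455  0.1397] yaw 90.15 tilt 0.02 F [ 0.1   0.83 -4.16] op 0.147 q7 1.3
shift units [-0.022  0.006  0.18 ] twist units 0.009
```

```bash
python3 -m jog '[{"translation":[-0.01,0,0.04],"twist":0,"claw":0},{"translation":[0,0,0.04],"twist":0,"claw":0},{"translation":[0,0,0.04],"twist":0,"claw":0},{"translation":[0,0,0.04],"twist":0,"claw":0},{"translation":[0,0,0.02],"twist":0,"claw":0},{"translation":[0,0,0],"twist":0,"claw":0},{"translation":[0,0,0],"twist":0,"claw":0}]' 60
python3 - <<'E'
from h import *
go(.5178,-.0452,.1325,90.1)
E
```

```text
clock: 23.75
tool_pos: [0.5174, -0.0454, 0.1327]
eef_rot: [-0.001, 1.0, 0.0, -0.0]
contact_force: [-0.3, 0.2, -4.0]
opening: 0.151
t 23.75 pos [ 0.5174 -0.0454  0.1327] yaw 90.15 tilt 0.01 F [-0.31  0.16 -3.95] op 0.151 q7 1.3
shift units [-0.01   0.004  0.004] twist units 0.009
```

The board dropped over the pins without contact: TCP is at 0.1327, which puts the board at about 0.095. I'll press it home now.

```bash
python3 -m jog '[{"translation":[0,0,0],"twist":0,"claw":0},{"translation":[0,0,0.02],"twist":0,"claw":0},{"translation":[0,0,0.02],"twist":0,"claw":0},{"translation":[0,0,0.02],"twist":0,"claw":0},{"translation":[0,0,0.02],"twist":0,"claw":0},{"translation":[0,0,0.02],"twist":0,"claw":0},{"translation":[0,0,0.02],"twist":0,"claw":0},{"translation":[0,0,0],"twist":0,"claw":0},{"translation":[0,0,0],"twist":0,"claw":0}]' 60
python3 - <<'E'
from h import *
go(.5178,-.0452,.1285,90.1)
E
```

```text
clock: 24.5
tool_pos: [0.5177, -0.0454, 0.1287]
eef_rot: [-0.001, 1.0, -0.0, 0.001]
contact_force: [-2.5, 0.2, 7.6]
opening: 0.146
t 24.5 pos [ 0.5177 -0.0454  0.1287] yaw 90.15 tilt 0.06 F [-2.55  0.21  7.65] op 0.146 q7 1.29
shift units [-0.002  0.006  0.005] twist units 0.009
```

```bash
python3 -m jog '[{"translation":[0,0,0.02],"twist":0,"claw":0},{"translation":[0,0,0.02],"twist":0,"claw":0},{"translation":[0,0,0.02],"twist":0,"claw":0},{"translation":[0,0,0],"twist":0,"claw":0},{"translation":[0,0,0],"twist":0,"claw":0}]' 60
python3 - <<'E'
from h import *
np.set_printoptions(precision=4,suppress=True)
go(.5178,-.0452,.1285,90.1)
s=r.snapshot("scene");o,M=cam(s);save(s,"s8.png",(200,150,400,330))
for l,z in [("board",.091),("board_grip",.147),("sheet_grip",.113)]:
    print(l,[(np.round(d["location"]),round(d["confidence"],2),ray(s,o,M,*d["location"],z)[:2]) for d in r.spot_point(l,"scene")[:1]])
im=cv2.imread("pics/s8.png");cv2.imwrite("pics/s8.png",cv2.resize(im,None,fx=3.3,fy=3.3,interpolation=2))
E
```

```text
clock: 24.92
tool_pos: [0.5176, -0.0455, 0.1283]
eef_rot: [-0.001, 1.0, -0.0, 0.001]
contact_force: [-7.3, 0.7, 28.3]
opening: 0.149
t 24.92 pos [ 0.5176 -0.0455  0.1283] yaw 90.15 tilt 0.13 F [-7.26  0.72 28.28] op 0.149 q7 1.29
shift units [-0.005  0.007 -0.005] twist units 0.008
board [(array([237., 287.]), 0.66, array([ 0.5181, -0.0451]))]
board_grip [(array([219., 284.]), 0.69, array([ 0.5159, -0.0469]))]
sheet_grip [(array([248., 247.]), 0.55, array([ 0.5147, -0.1376]))]
```

View pics/s8.png

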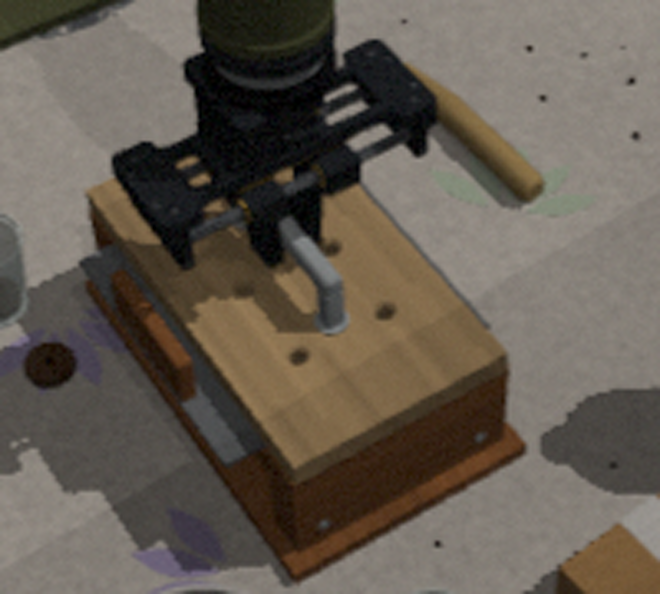

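The scene view shows the board down on the end rails with no gap, the batten out beyond the -y side, and the bystanders in place. The force rose 20 N for only 0.4 mm of travel, which is a hard stop. I'll let it settle for a moment, check again and hand in.

```bash
python3 -m jog '[{"translation":[0,0,-0.01],"twist":0,"claw":0},{"translation":[0,0,0],"twist":0,"claw":0},{"translation":[0,0,0],"twist":0,"claw":0},{"translation":[0,0,0],"twist":0,"claw":0},{"translation":[0,0,0],"twist":0,"claw":0},{"translation":[0,0,0],"twist":0,"claw":0}]' 60
python3 - <<'E'
from h import *
go(.5178,-.0452,.1285,90.1)
print(r.finish_job())
E
```

```text
clock: 25.62
tool_pos: [0.5176, -0.0455, 0.1283]
eef_rot: [-0.001, 1.0, -0.0, 0.001]
contact_force: [-6.7, -0.2, 24.2]
opening: 0.149
t 25.62 pos [ 0.5176 -0.0455  0.1283] yaw 90.15 tilt 0.11 F [-6.65 -0.17 24.23] op 0.149 q7 1.29
shift units [-0.004  0.007 -0.004] twist units 0.008
the job is handed in; nothing more can be done
None
```

The drop seeder is set for sowing and the job is handed in at 25.6 s of the 67 s, with the gripper still pressing the board down. No verdict was reported.

- **Sheet:** I laid it in the recess with the batten beyond the -y long rail, let go, and checked it in the wrist picture. Its centre measured (0.5175, -0.046), and the stand's centre fitted at (0.5176, -0.0452).
- **Board:** It went straight over both pins, so no searching was needed. TCP height 0.1327 put the board at about 95 mm, resting on the plungers.
- **Pressed home:** The board stopped hard at about 91 mm, where the force rose 20 N for 0.4 mm of travel. The last reading was 24 N upward at the wrist, about 28 N at the handle with the board's weight. That is well above the 8 to 12 N needed, with the grip at 60 N.
- **Not confirmed:** I did not measure plunger travel or re-measure the sheet under the board. Both are inferred from the height, the force and the last scene picture.
- **Disagreements:** A side force of about -6.7 N in x remained, probably from a pin bearing on its pocket. The network's estimates of the batten's middle were up to 7 mm off where I set it, which is more than the calibration error. The outline, the sheet-centre estimate and the picture all showed the sheet in place. In the pictures the bystanders in view looked undisturbed.

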